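Unhook the thread caddy with the lifting fork

TASK

Take the blue thread caddy down from its deep hook with the orange-handled lifting fork, without touching the caddy with the gripper, and stand it gently in the middle of the round cork mat with all three spools still in it. The wire must be raised clear of the hook's lip and drawn out through the narrow mouth without wrenching the hook. Then stand the fork upright on the bare desk, let go of it, and leave the pin tin, tape measure and thimble where they are.

Things in the scene. Friction and masses are not known exactly. Their poses are not given: they have to be found in the camera images.
- lifter_grip (a point): Centre of the fork's handle, an upright orange block 24 (x) x 30 (y) x 46 mm tall. The aluminium fork (120 g, 146 mm tall) stands by itself on its flat underside, 123 mm below this point. z up, +x the way the tines point. Seen from the side it is a C open to +x: tines below, two uprights at x -43 to -37 mm, top plate 92 to 100 mm above the underside (x -43 to +14, y +-26 mm) carrying the handle.
- lifter_notch (a point): The fork's load point, 115 mm straight below the handle's centre, midway between the tines and level with their upper faces (8 mm above the underside). Tines at y +-22 mm, each 8 mm wide (36 mm free between), tips at x +16 mm; each has rounded bumps 5 mm high at x = +11 and -11 mm, between which a wire lies captive. Axes of the fork.
- caddy_bar (a point): Middle of the top bar of the caddy's bail, of round steel wire 6 mm thick. The bar runs along the caddy's y, straight over y +-43 mm; the side wires go down at y +-51 mm. It is 130 mm above the caddy's underside. z up. At the start it lies in the hook's seat under the tongue, roughly along the stand's y, and the caddy hangs free.
- caddy_foot (a point): Centre of the underside of the blue caddy: foot plate 64 (x) x 108 (y) x 4 mm with three open cells in a row along y, each holding a loose spool (tops 52 mm above the underside). 0.17 to 0.28 kg with spools.
- hook_seat (a point): Middle of the upper face of the stand's arm, where the wire lies, 152 mm above the desk. z up; the mouth faces -x. A green C bracket is clamped round the arm: a lip (x -14 to -10 mm) in front of the wire, a level tongue above (x -18 to +16 mm). The mouth between them is 12 mm high. Its height is not reported: lip top 28 to 40 mm above the seat, tongue underside 12 mm higher. Feel or see it.
- mat_top (a point): Centre of the upper face of the fixed round cork mat, 170 mm across, 5 mm thick, lying on the desk.
- spool_1: Red thread spool, 26 mm across, 48 mm tall, standing in the caddy's cell at y = -32 mm; origin at its underside.
- spool_2: Blue thread spool, same size, in the caddy's cell at y = +32 mm; origin at its underside.
- spool_3: Yellow thread spool, same size, in the caddy's middle cell; origin at its underside.
- caddy: The caddy as a body; its origin is the same point as caddy_foot.
- lifter: The fork as a body; its origin is at the underside, straight below the handle and the notch.
- hook_stand: The fixed hook stand; origin on the desk below the seat, same axes. Foot plate 8 mm thick, x -33 to +103, y +-55 mm; post at x 59 to 71, y +-11 mm, 191 mm tall. Arm and bracket lie within y +-8 mm. The tongue is 6 mm thick with an up-turned end out to x -29 mm; nothing of the bracket is more than 63 mm above the seat. The wire, raised, stops against the tongue; the bracket slips only at 60 N.
- cork_mat: The cork mat as a body; origin at its underside.
- pins: Bystander: blue pin tin, 62 x 89 x 22 mm, origin at its underside.
- tape: Bystander: white round tape measure, 55 x 68 x 18 mm, origin at its underside.
- thimble: Bystander: thimble, 20 mm across, 22 mm tall, origin at its underside.

How it is judged:
On the way:
1. the caddy's wire has been raised past the lip and drawn out of the hook's mouth, carried by the fork (x of caddy_bar in the frame of hook_seat below -0.03 m and z of caddy_bar in the frame of hook_seat above 0.02 m and distance between caddy_bar and lifter_notch below 0.035 m), for 0.2 s.
At the end, for the whole second after the job is handed in: The caddy stands upright (within 0.08 rad) and still on the cork mat, its centre within 25 mm of the mat's, all three spools in their cells; the fork stands upright and still on the bare desk, touching neither caddy nor mat (horizontal distance between caddy_foot and mat_top below 0.025 m and z of caddy_foot in the frame of mat_top below 0.004 m and angle between each of caddy, lifter's own z axis and vertical below 0.08 rad and linear speed of each of caddy, lifter below 0.02 m/s and distance between each of spool_1, spool_2 and caddy_foot below 0.045 m and distance between spool_3 and caddy_foot below 0.02 m and contact force between lifter and caddy below 0.05 N and contact force between lifter and cork_mat below 0.05 N and height (world z) of lifter below 0.004 m).
It fails at once if the gripper or arm touches the caddy (contact force between any of the fingers, the arm and caddy above 0.5 N).
It fails at once if the hook is wrenched: more than 25 N between caddy and hook stand (contact force between caddy and hook_stand above 25 N).
It fails at once if the caddy is set down hard: more than 25 N on the mat (contact force between caddy and cork_mat above 25 N).
It fails at once if the caddy tips by more than 0.6 rad (angle between caddy's own z axis and vertical above 0.6 rad).
It fails at once if a bystander (pin tin, tape measure, thimble) is moved more than 20 mm (distance of any of pins, tape, thimble from where it was at the start of the episode above 0.02 m).
It also fails if it takes over 72 s, if anything falls off the work surface, if the arm or the gripper's body presses on something with over 40 N, if the wrist force passes 120 N, or if a joint passes its speed limit or range.

ROBOT

A 6-joint arm with a two-finger parallel gripper is mounted at the origin on a cart in front of the work surface, level with it; the furniture and walls round the work are solid. World frame = base frame: x ahead of the robot, y to its left, z up, the work surface at z = 0. Lengths are in m, angles in rad, forces in N, time in s.
With the tool pointing down it reaches from about 0.225 to 0.875 m from the base axis. Payload 3.4 kg.
Tool frame: the origin (TCP) lies midway between the tips of the shut fingers; the grasp point (between the pads) lies 19 mm behind it; z points along the fingers, y is the line along which they close (so a half turn about z gives the same grasp; the last joint's range is limited). The gripper opens to 85 mm and grips with 20 to 120 N. Pads are 22 mm wide; open, the fingers measure 114 mm over their backs; the gripper's body (76 mm by 85 mm) begins 54 mm behind the grasp point. The pads swing forward as they close: fully open they stand 13 mm farther back than shut.
Start: joints at [1.016, 0.276, 1.505, -0, 1.361, -0.121], TCP at [0.242, 0.522, 0.231] pointing down, gripper open.
Joint ranges: [-2.89, 2.89], [-0.75, 2.08], [0.22, 2.7], [-1.18, 4.32], [0.11, 2.71], [-2.7, 2.7]. Speed limits (rad/s): [2.57, 2.57, 3.14, 3.14, 3.14, 3.14].

INTERFACE

Orientations are given as a unit quaternion [x, y, z, w].
In Python, from station import telemetry, cams, workorder gives the robot as it stands.
- The arm moves only by the tool drive_tool, never from a script. Its argument "series" is a list that holds one entry, the list of rows, each a list of 6 numbers: the shift along the tool's x, y, z in mm, then the turn, a rotation vector about the tool's x, y, z in rad. In form: [[[x, y, z, rx, ry, rz], ...]]. A call has 1 to 5 rows; each row shifts and turns the commanded pose from where the row before left it, along the tool's axes as they then stand; what a row does not reach is not made up. A row lasts 1/12 s, in which the tool goes at most 41.7 mm and 7.16 degrees, less where a joint would pass 70% of its speed; a pose out of reach is approached as far as the arm can. A call with a gripper value outside its range is refused whole. "claw" is the opening, from 0 (shut) to 1 (fully open), set as the call begins (left out, the last holds). The fingers move at their own pace and stop on an object; the grip force is fixed at half the most. Time passes only in rows, so rows that do not move let the fingers close. It gives the time, the measured TCP pose, the force, the opening and the grip force at its end, in the units of the state.
- telemetry.get_obs(): the state, without advancing time (a new reading comes with each control period).
- cams.snapshot(name): name is "scene" or "top"; returns a dict with "frame" (384x512x3 uint8, red, green, blue), "K" (3x3 intrinsics, pixels), "dist" ([k1, k2, p1, p2, k3] as OpenCV has them; the pictures are not rectified), "rvec" (rotation vector, rad) and "tvec" (3), from world to camera coordinates, as OpenCV has them. Camera axes: x right, y down, z forward; pixel columns grow to the right and rows downward; lengths in m; the calibration is good to about 2 mm. A picture is of the moment at which its call begins. There is no depth.
- workorder.sign_off(): hands the job in; it is judged then, once.
The state is a dict: "time": time; "joint_positions": joint angles; "qd": joint speeds; "effort": joint torques, N m; "position": TCP position; "ee_rot": TCP orientation; "wrist_force": force on the tool from outside, world axes, zero at the start; "ft_torque": the same for the moment, N m; "finger_gap": finger opening in m; "gripper_force": force on a finger pad.
Only numpy, scipy, OpenCV 4.12 (cv2) and the standard library are available. Lean on these libraries where they do the work, as an engineer would, in place of code of your own. Each camera call takes 0.05 s, during which the arm holds its last target. There are 200 camera calls.

## Working session

There is one attempt and no reset: what is moved stays moved. The work goes in short steps, Python scripts to look and compute and a tool call to move; the robot and the scene stay as the last step left them, time stands still between calls to the robot, and variables do not carry over. Pictures are saved under pics/ and viewed, at most 10 in all, crops included, and the job is handed in when it is done.

Besides the shell and the picture viewer there is one more tool, called by a JSON object that holds its "api" and its "payload". drive_tool: Moves the arm, as the interface text tells. Its arguments: {"type":"object","properties":{"series":{"type":"array"},"claw":{"type":"number"}},"required":["series"]}

```bash
mkdir -p pics
cat > h.py <<'E'
import numpy as np,cv2
from station import telemetry,cams
def snap(n,f=None):
    s=cams.snapshot(n)
    if f: cv2.imwrite('pics/'+f,s['frame'][:,:,::-1])
    return s
def ray(s,uv):
    R=cv2.Rodrigues(np.array(s['rvec'],float))[0];t=np.array(s['tvec'],float).ravel()
    p=cv2.undistortPoints(np.array(uv,float).reshape(-1,1,2),np.array(s['K']),np.array(s['dist'])).reshape(-1,2)
    d=np.c_[p,np.ones(len(p))]@R
    return -R.T@t,d/np.linalg.norm(d,axis=1)[:,None]
def onz(s,uv,z):
    c,d=ray(s,uv);return c+d*((z-c[2])/d[:,2])[:,None]
def proj(s,P):
    return cv2.projectPoints(np.array(P,float).reshape(-1,3),np.array(s['rvec'],float),np.array(s['tvec'],float),np.array(s['K']),np.array(s['dist']))[0].reshape(-1,2)
E
python3 - <<'E'
from h import *
a=snap('scene');b=snap('top')
np.savez('s0.npz',a=a['frame'],b=b['frame'])
for s,n in((a,'a.png'),(b,'b.png')):
    cv2.imwrite('pics/'+n,cv2.resize(s['frame'][:,:,::-1],(800,600),interpolation=cv2.INTER_CUBIC))
    print(ray(s,[[256,192]]))
print(telemetry.get_obs())
E
```

```text
(array([0.10774659, 0.91105282, 1.19663912]), array([[ 0.29219296, -0.61268944, -0.73432617]]))
(array([ 0.36889124, -0.01387031,  1.19713597]), array([[ 0.13468029, -0.00571309, -0.99087264]]))
{'time': 0.1, 'joint_positions': array([ 1.01602600e+00,  2.76538240e-01,  1.50603017e+00,  1.05390044e-05,
        1.36068670e+00, -1.21009527e-01]), 'qd': array([-0.00023921, -0.00102006, -0.00360489,  0.00125714,  0.00120591,
        0.00090115]), 'effort': array([ 2.94493191e-03, -4.17698014e+01, -2.46405405e+01, -2.52596183e-04,
        5.88083363e-03,  2.06350158e-06]), 'position': array([0.24141826, 0.52133925, 0.23051309]), 'ee_rot': array([ 2.15185161e-01,  9.76572914e-01, -7.82519442e-04, -2.80411100e-04]), 'wrist_force': array([-0.03568015, -0.35793142, -0.38785287]), 'ft_torque': array([-0.03380575,  0.0173872 ,  0.00604292]), 'gripper_force': 0.0, 'finger_gap': 0.08540953076109682}
```

View pics/a.png

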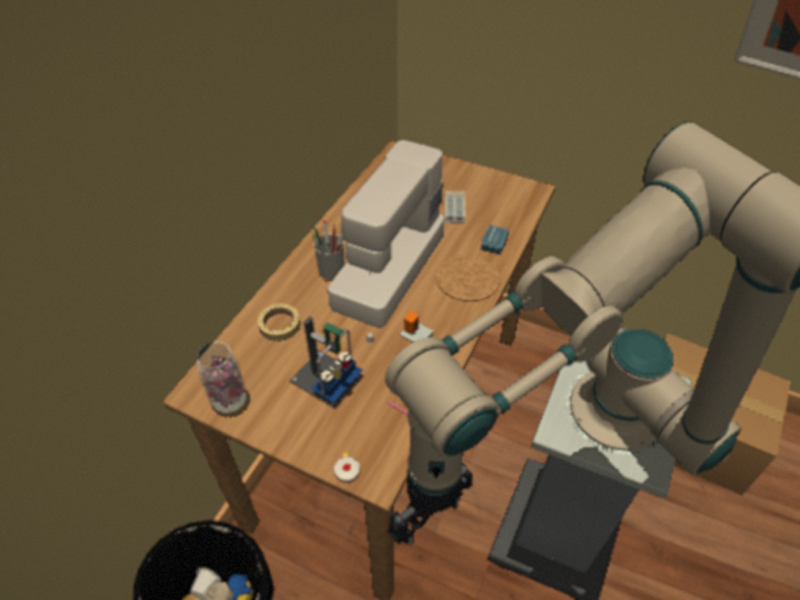

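View pics/b.png

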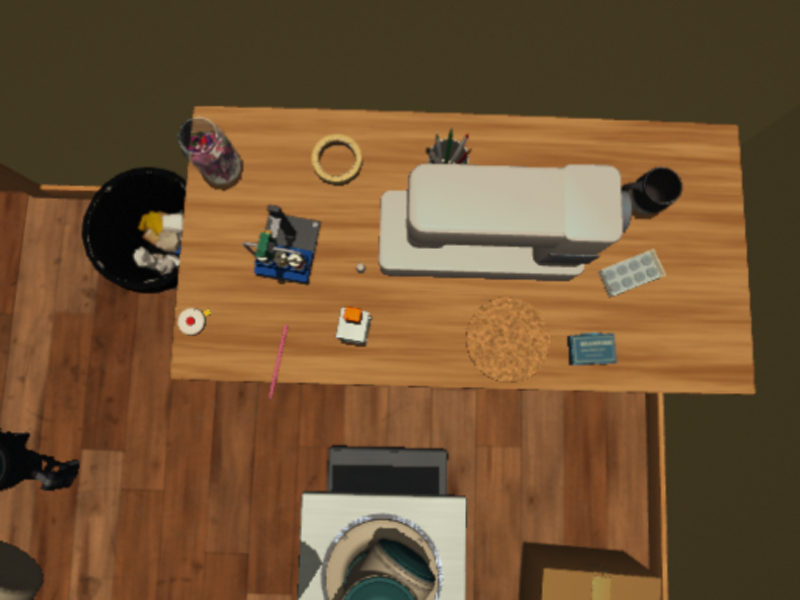

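The scene view shows the stand with the caddy near (330,360) and the fork at (412,325). In the top view the stand is near (285,245), the fork handle at (353,315) and the mat at (508,338). I'll zoom in and measure next.

Run:
```python
from h import *
a=snap('scene');b=snap('top')
A=a['frame'][195:275,175:295];B=b['frame'][125:225,145:250]
A=cv2.resize(A[:,:,::-1],(780,520),interpolation=cv2.INTER_CUBIC)
B=cv2.resize(B[:,:,::-1],(630,600),interpolation=cv2.INTER_CUBIC)
cv2.imwrite('pics/a1.png',A);cv2.imwrite('pics/b1.png',B)
hsv=cv2.cvtColor(b['frame'],cv2.COLOR_RGB2HSV).astype(int);hs=cv2.cvtColor(a['frame'],cv2.COLOR_RGB2HSV).astype(int)
def comps(h,c,n):
    m=c(h[...,0],h[...,1],h[...,2]).astype(np.uint8)
    k,l,st,ce=cv2.connectedComponentsWithStats(m)
    for i in range(1,k):
        if st[i,4]>6: print(n,st[i],ce[i].round(1))
for nm,h in(('top',hsv),('sc',hs)):
    print(nm)
    comps(h,lambda H,S,V:(H>4)&(H<16)&(S>225)&(V>150),'orange')
    comps(h,lambda H,S,V:(H>55)&(H<88)&(S>120)&(V>40),'green')
    comps(h,lambda H,S,V:(H>102)&(H<125)&(S>150)&(V>50),'blue')
# mat by texture colour
bb=b['frame'].astype(int);print(bb[217,325],bb[240,280],bb[200,350])
```

```text
top
orange [221 196  10  10  33] [225.7 200.7]
green [286  89   3  10  12] [286.9  93. ]
green [164 150   9  14  67] [168.  156.6]
green [254 357  16  10  38] [261.8 360.7]
green [229 373  13  10  50] [235.9 377.3]
green [243 373  17  11  61] [251.9 378.6]
green [225 380   4   4   8] [226.8 382.1]
blue [185 158  15  11  49] [195.  162.4]
blue [163 168  15   9  84] [170.  172.4]
blue [180 171  18   9 101] [188.7 175.6]
sc
orange [260 201   7   5  18] [263.  203.2]
blue [208 236  22  21 122] [219.1 246.4]
blue [208 243   9   7  30] [211.6 246.3]
blue [201 246   4   6  13] [202.5 248.2]
blue [146 367  14  17 126] [152.  373.3]
[177 121  62] [171 114  59] [184 131  70]
```

View pics/a1.png

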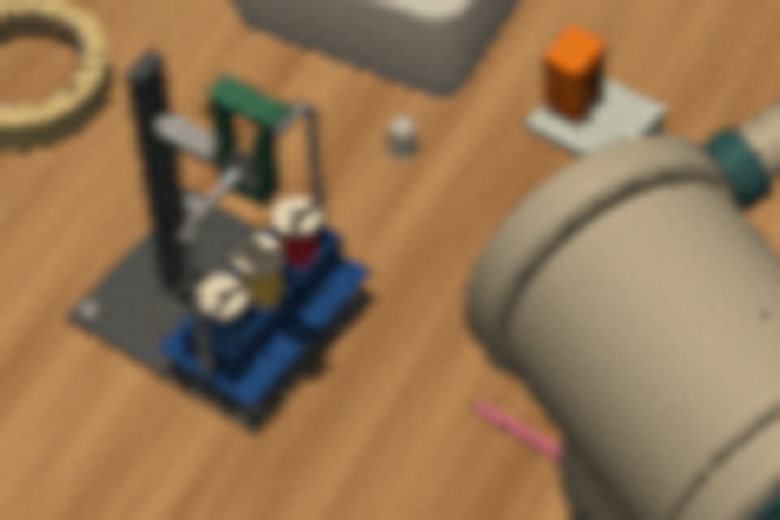

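View pics/b1.png

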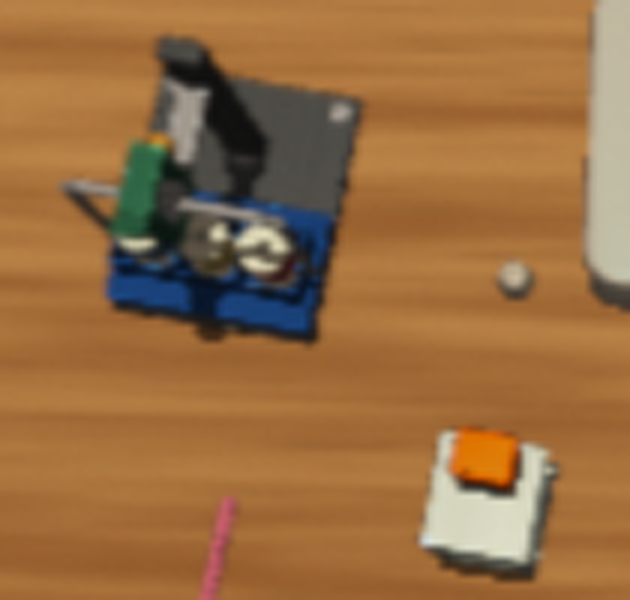

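Zoomed scene view: foot plate corner at (70,315), post top at (147,68), fork handle top around (573,45). Zoomed top view: handle top corners at (457,428), (520,436), (512,490) and (450,478). The wire runs from (65,185) to about (300,220), and the post top is at about (182,52).

```bash
cat > m.py <<'E'
from h import *
a=snap('scene');b=snap('top')
cb=lambda L:(np.array(L,float)+.5)/6-.5+[145,125]
ca=lambda L:(np.array(L,float)+.5)/6.5-.5+[175,195]
np.set_printoptions(precision=4,suppress=True)
def two(ua,ub):
    c1,d1=ray(a,ua);c2,d2=ray(b,ub);o=[]
    for x,y in zip(d1,d2):
        s=np.linalg.lstsq(np.c_[x,-y],c2-c1,rcond=None)[0];o.append(np.r_[(c1+x*s[0]+c2+y*s[1])/2,np.linalg.norm(c1+x*s[0]-c2-y*s[1])])
    return np.array(o)
H=onz(b,cb([[457,428],[520,436],[512,490],[450,478]]),.146);print('handle',H,H.mean(0))
P=onz(b,cb([[440,430],[552,450],[535,562],[422,545]]),.100);print('plate',P,P.mean(0))
for q in((H[0]-H[3]),(H[1]-H[2]),P[0]-P[3],P[1]-P[2]):print('yaw',np.arctan2(q[1],q[0]))
q=P[0]-P[1];print('yaw',np.arctan2(-q[0],q[1]))
F=onz(b,cb([[360,98],[334,215],[232,75]]),.008);print('foot',F)
q=F[0]-F[1];print('yaw',np.arctan2(q[1],q[0]));q=F[2]-F[0];print(np.arctan2(-q[0],q[1]))
print('foot scene',onz(a,ca([[70,315],[255,428]]),.008))
T=onz(b,cb([[182,50]]),.191);print('post top',T,onz(a,ca([[147,60]]),.191))
W=onz(b,cb([[65,185],[300,222]]),.155);print('wire',W);q=W[0]-W[1];print(np.arctan2(-q[0],q[1]),np.linalg.norm(q))
# mat: texture => local std
g=cv2.cvtColor(b['frame'],cv2.COLOR_RGB2GRAY).astype(np.float32);
g=g-cv2.GaussianBlur(g,(0,0),2);s=cv2.GaussianBlur(g*g,(0,0),1.5)
m=(s>12).astype(np.uint8);m[:, :280]=0;m[:,:]*=1
r=np.zeros_like(m);r[180:250,285:360]=1;m=cv2.morphologyEx(m*r,cv2.MORPH_CLOSE,np.ones((5,5)))
k,l,st,ce=cv2.connectedComponentsWithStats(m);i=1+st[1:,4].argmax();print(st[i],ce[i],onz(b,[ce[i]],.005))
print('mat manual',onz(b,(np.array([[508,296],[508,381],[466,339],[550,339]])+.5)/1.5625-.5,.005))
E
python3 m.py
```

```text
handle [[0.4978 0.0772 0.146 ]
 [0.495  0.0481 0.146 ]
 [0.4699 0.0508 0.146 ]
 [0.4746 0.0795 0.146 ]] [0.4843 0.0639 0.146 ]
plate [[0.5022 0.0894 0.1   ]
 [0.4942 0.0351 0.1   ]
 [0.4402 0.0413 0.1   ]
 [0.4467 0.0955 0.1   ]] [0.4708 0.0653 0.1   ]
yaw -0.0947372712698608
yaw -0.1068323424553629
yaw -0.10990300965631773
yaw -0.11264543452710703
yaw -0.14670101567982305
foot [[0.6904 0.1488 0.008 ]
 [0.6262 0.1593 0.008 ]
 [0.7009 0.2179 0.008 ]]
yaw -0.1616199667065419
-0.15141608344783888
foot scene [[0.7013 0.2554 0.008 ]
 [0.5725 0.2745 0.008 ]]
post top [[0.6608 0.2056 0.191 ]] [[0.6598 0.2044 0.191 ]]
wire [[0.6048 0.2638 0.155 ]
 [0.5906 0.1534 0.155 ]]
-0.1278773483569378 0.11122870393386901
[ 285  180   75   70 4182] [326.2999 216.1102] [[ 0.4616 -0.2429  0.005 ]]
mat manual [[ 0.5464 -0.2384  0.005 ]
 [ 0.3761 -0.2389  0.005 ]
 [ 0.4569 -0.1543  0.005 ]
 [ 0.4618 -0.3234  0.005 ]]
```

```bash
cat > plan.py <<'E'
import sys
from h import *
from scipy.spatial.transform import Rotation as R
def plan(x,y,z,yaw,n):
    o=telemetry.get_obs();p=np.array(o['position']);r=R.from_quat(o['ee_rot'])
    c=r.as_matrix()[:,1];yc=np.arctan2(c[1],c[0])-np.pi/2
    d=(np.array([x,y,z])-p)/n;w=(yaw-yc)/n
    print('t',o['time'],'p',p.round(4),'yaw',round(yc,4),'z',r.as_matrix()[:,2].round(4),'F',np.array(o['wrist_force']).round(2),'gap',round(o['finger_gap'],4))
    for i in range(n):
        print(np.r_[1000*(r.inv().apply(d)),0,0,-w].round(3).tolist())
        r=R.from_rotvec([0,0,w])*r
if __name__=='__main__': plan(*map(float,sys.argv[1:5]),int(sys.argv[5]))
E
python3 plan.py 0.4848 0.0638 0.23 -0.11 15
```

```text
t 0.3 p [0.2416 0.5216 0.231 ] yaw -0.4338 z [-3.e-04 -5.e-04 -1.e+00] F [-0.69  0.11  0.04] gap 0.0852
[-27.539, -20.88, 0.077, 0.0, 0.0, -0.022]
[-27.082, -21.47, 0.078, 0.0, 0.0, -0.022]
[-26.612, -22.049, 0.078, 0.0, 0.0, -0.022]
[-26.13, -22.618, 0.078, 0.0, 0.0, -0.022]
[-25.636, -23.177, 0.079, 0.0, 0.0, -0.022]
[-25.129, -23.725, 0.079, 0.0, 0.0, -0.022]
[-24.611, -24.262, 0.079, 0.0, 0.0, -0.022]
[-24.082, -24.788, 0.08, 0.0, 0.0, -0.022]
[-23.541, -25.302, 0.08, 0.0, 0.0, -0.022]
[-22.99, -25.804, 0.08, 0.0, 0.0, -0.022]
[-22.427, -26.294, 0.081, 0.0, 0.0, -0.022]
[-21.855, -26.772, 0.081, 0.0, 0.0, -0.022]
[-21.272, -27.238, 0.081, 0.0, 0.0, -0.022]
[-20.679, -27.69, 0.082, 0.0, 0.0, -0.022]
[-20.076, -28.13, 0.082, 0.0, 0.0, -0.022]
```

{"api": "drive_tool", "payload": {"series": [[[-27.5,-21,0,0,0,-0.022],[-27,-21.5,0,0,0,-0.022],[-26.5,-22,0,0,0,-0.022],[-26,-22.5,0,0,0,-0.022],[-25.5,-23,0,0,0,-0.022]]], "claw": 1}}

```text
time: 0.72
position: [0.3228, 0.3682, 0.2313]
ee_rot: [0.16, 0.987, 0.0, 0.0]
wrist_force: [0.7, 1.2, -0.3]
finger_gap: 0.0854
gripper_force: 0.0
```

{"api": "drive_tool", "payload": {"series": [[[-25,-23.7,0,0,0,-0.022],[-24.6,-24.3,0,0,0,-0.022],[-24,-24.8,0,0,0,-0.022],[-23.5,-25.3,0,0,0,-0.022],[-23,-25.8,0,0,0,-0.022]]]}}

```text
time: 1.13
position: [0.4042, 0.2158, 0.2315]
ee_rot: [0.106, 0.994, 0.0, 0.0]
wrist_force: [1.4, 0.2, 0.5]
finger_gap: 0.0851
gripper_force: 0.0
```

{"api": "drive_tool", "payload": {"series": [[[-22.5,-26.3,0,0,0,-0.022],[-22,-26.8,0,0,0,-0.022],[-21.3,-27.2,0,0,0,-0.022],[-20.7,-27.7,0,0,0,-0.022],[-20,-28,0,0,0,-0.022]]]}}

```text
time: 1.55
position: [0.4862, 0.0635, 0.2314]
ee_rot: [0.051, 0.999, 0.0, 0.0]
wrist_force: [0.2, 0.8, 0.7]
finger_gap: 0.0853
gripper_force: 0.0
```

{"api": "drive_tool", "payload": {"series": [[[0,0,0,0,0,0],[0,0,0,0,0,0],[0,0,0,0,0,0]]]}}

```text
time: 1.8
position: [0.4853, 0.0654, 0.2311]
ee_rot: [0.052, 0.999, 0.0, -0.0]
wrist_force: [0.2, 0.7, 0.2]
finger_gap: 0.0851
gripper_force: 0.0
```

```bash
python3 plan.py 0.4848 0.0638 0.108 -0.11 5
```

```text
t 1.8 p [0.4853 0.0654 0.2311] yaw -0.1048 z [-1.e-03  8.e-04 -1.e+00] F [0.24 0.66 0.24] gap 0.0851
[0.044, -0.339, 24.621, 0.0, 0.0, 0.001]
[0.044, -0.339, 24.621, 0.0, 0.0, 0.001]
[0.044, -0.339, 24.621, 0.0, 0.0, 0.001]
[0.043, -0.339, 24.621, 0.0, 0.0, 0.001]
[0.043, -0.339, 24.621, 0.0, 0.0, 0.001]
```

{"api": "drive_tool", "payload": {"series": [[[0,-0.4,25,0,0,0.001],[0,-0.4,25,0,0,0.001],[0,-0.4,25,0,0,0.001],[0,-0.4,25,0,0,0.001],[0,0,23,0,0,0]]]}}

```text
time: 2.22
position: [0.4844, 0.0652, 0.1073]
ee_rot: [0.053, 0.999, 0.0, -0.0]
wrist_force: [0.2, 0.5, 0.6]
finger_gap: 0.0853
gripper_force: 0.0
```

{"api": "drive_tool", "payload": {"series": [[[0,0,0,0,0,0],[0,0,0,0,0,0],[0,0,0,0,0,0],[0,0,0,0,0,0],[0,0,0,0,0,0]]], "claw": 0}}

```text
time: 2.63
position: [0.4869, 0.064, 0.1101]
ee_rot: [0.054, 0.999, 0.0, 0.002]
wrist_force: [-0.5, -0.3, 2.9]
finger_gap: 0.0295
gripper_force: 58.6
```

{"api": "drive_tool", "payload": {"series": [[[0,0,0,0,0,0],[0,0,0,0,0,0],[0,0,0,0,0,0],[0,0,0,0,0,0],[0,0,0,0,0,0]]]}}

```text
time: 3.05
position: [0.4869, 0.0639, 0.1101]
ee_rot: [0.054, 0.999, 0.0, 0.002]
wrist_force: [-0.8, 1.7, 6.2]
finger_gap: 0.0296
gripper_force: 59.1
```

```bash
python3 plan.py 0.4848 0.0638 0.208 -0.11 4;python3 - <<'E'
from h import *
a=snap('scene');b=snap('top')
A=cv2.resize(a['frame'][185:285,180:300,::-1],(480,400),interpolation=cv2.INTER_CUBIC)
B=cv2.resize(b['frame'][150:250,170:250,::-1],(320,400),interpolation=cv2.INTER_CUBIC)
cv2.imwrite('pics/c.png',np.hstack([A,B]))
E
```

```text
t 3.05 p [0.4869 0.0639 0.1101] yaw -0.1082 z [ 3.7e-03  8.0e-04 -1.0e+00] F [-0.76  1.71  6.22] gap 0.0296
[0.427, -0.049, -24.468, 0.0, 0.0, 0.0]
[0.427, -0.049, -24.468, 0.0, 0.0, 0.0]
[0.427, -0.049, -24.468, 0.0, 0.0, 0.0]
[0.427, -0.049, -24.468, 0.0, 0.0, 0.0]
```

View pics/c.png

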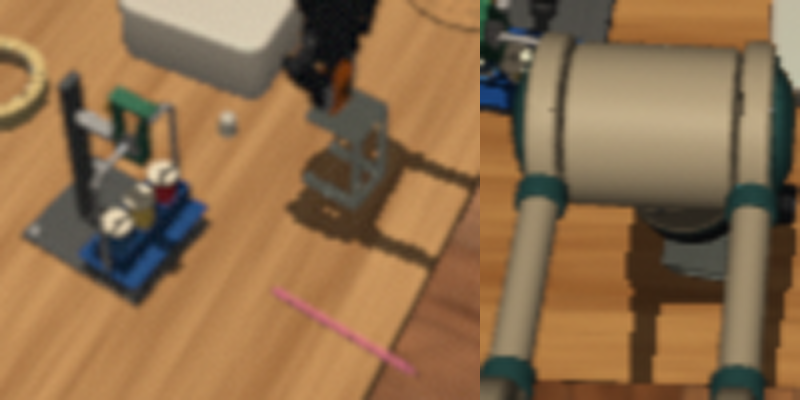

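The scene crop shows the fork gripped by the orange handle, (340,85), and standing upright. The caddy is still on the hook. Next I lift.

{"api": "drive_tool", "payload": {"series": [[[0,0,-18,0,0,0],[0,0,-30,0,0,0],[0,0,-34,0,0,0],[0,0,-30,0,0,0],[0,0,-20,0,0,0]]]}}

```text
time: 3.57
position: [0.4866, 0.0634, 0.2439]
ee_rot: [0.054, 0.999, 0.0, 0.003]
wrist_force: [0.8, 0.2, -1.4]
finger_gap: 0.0292
gripper_force: 59.1
```

{"api": "drive_tool", "payload": {"series": [[[0,0,0,0,0,0],[0,0,0,0,0,0]]]}}

```text
time: 3.73
position: [0.4861, 0.0635, 0.2414]
ee_rot: [0.054, 0.999, 0.0, 0.002]
wrist_force: [-1.8, 1.2, -0.4]
finger_gap: 0.0295
gripper_force: 59.2
```

```bash
python3 plan.py 0.4976 0.2302 0.242 -0.147 7;python3 - <<'E'
from h import *
a=snap('scene')
h=cv2.cvtColor(a['frame'],cv2.COLOR_RGB2HSV).astype(int)
cv2.imwrite('pics/d.png',cv2.resize(a['frame'][135:255,215:335,::-1],(600,600),interpolation=cv2.INTER_CUBIC))
E
```

```text
t 3.7333 p [0.4861 0.0635 0.2414] yaw -0.108 z [ 0.003 -0.    -1.   ] F [-1.78  1.2  -0.44] gap 0.0295
[0.926, 23.858, -0.083, 0.0, 0.0, 0.006]
[1.059, 23.853, -0.083, 0.0, 0.0, 0.006]
[1.192, 23.846, -0.083, 0.0, 0.0, 0.006]
[1.325, 23.839, -0.084, 0.0, 0.0, 0.006]
[1.458, 23.832, -0.084, 0.0, 0.0, 0.006]
[1.591, 23.823, -0.085, 0.0, 0.0, 0.006]
[1.724, 23.814, -0.085, 0.0, 0.0, 0.006]
```

View pics/d.png

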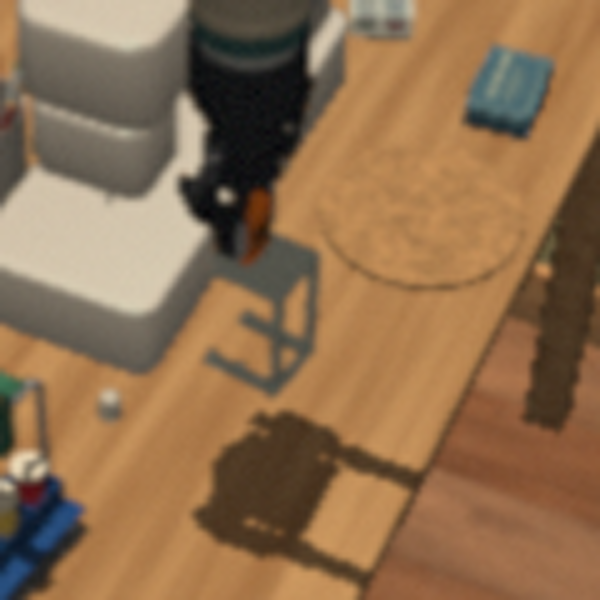

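The fork is lifted level. Its tine tips are at about (210,355) and (245,318) in the crop. Next I move in front of the hook.

{"api": "drive_tool", "payload": {"series": [[[1,17,0,0,0,0.006],[1,31,0,0,0,0.008],[1.3,35,0,0,0,0.008],[1.5,35,0,0,0,0.008],[1.5,31,0,0,0,0.008]]]}}

```text
time: 4.2
position: [0.4964, 0.2136, 0.2379]
ee_rot: [0.073, 0.997, -0.0, -0.002]
wrist_force: [0.1, 0.2, -0.6]
finger_gap: 0.03
gripper_force: 59.1
```

{"api": "drive_tool", "payload": {"series": [[[2,17,0,0,0,0.004],[0,0,0,0,0,0],[0,0,0,0,0,0]]]}}

```text
time: 4.45
position: [0.497, 0.2295, 0.238]
ee_rot: [0.074, 0.997, -0.001, -0.002]
wrist_force: [0.5, -1.0, -1.3]
finger_gap: 0.0293
gripper_force: 59.3
```

```bash
python3 plan.py 0.4976 0.2302 0.242 -0.147 1;python3 - <<'E'
from h import *
a=snap('scene')
u=(np.array([[205,358],[243,318]])+.5)/5-.5+[215,135]
P=onz(a,u,.139);c=P.mean(0);f=np.array([np.cos(.108),-np.sin(.108)]);print(P,c[:2]-np.array([.4861,.0635]), (c[:2]-np.array([.4861,.0635]))@f)
cv2.imwrite('pics/e.png',cv2.resize(a['frame'][185:285,160:290,::-1],(780,600),interpolation=cv2.INTER_CUBIC))
E
```

```text
t 4.45 p [0.497  0.2295 0.238 ] yaw -0.1476 z [-0.0041 -0.002  -1.    ] F [ 0.48 -1.   -1.3 ] gap 0.0293
[-0.47, 0.816, -3.957, 0.0, 0.0, -0.001]
[[0.50098908 0.08927264 0.139     ]
 [0.49302265 0.04432355 0.139     ]] [0.01090587 0.00329809] 0.010486825956264318
```

View pics/e.png

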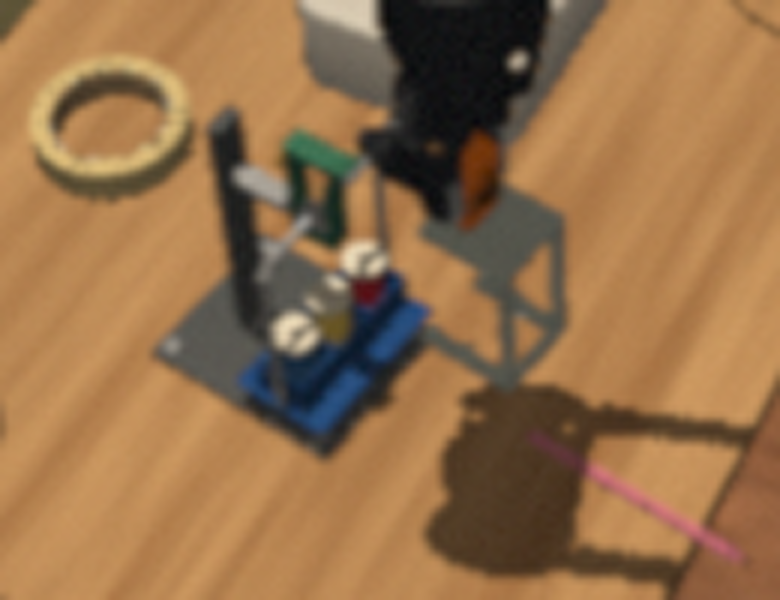

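{"api": "drive_tool", "payload": {"series": [[[-6,0.8,-3,0,0,0],[-12,0,0,0,0,0],[-15,0,0,0,0,0],[-15,0,0,0,0,0],[-10,0,0,0,0,0]]]}}

```text
time: 4.92
position: [0.5584, 0.2199, 0.2434]
ee_rot: [0.076, 0.997, -0.0, 0.001]
wrist_force: [0.3, 0.2, -0.9]
finger_gap: 0.0294
gripper_force: 59.3
```

```bash
python3 plan.py 0.6014 0.2148 0.2415 -0.147 5
```

```text
t 4.9167 p [0.5584 0.2199 0.2434] yaw -0.1519 z [ 2.e-03 -2.e-04 -1.e+00] F [ 0.29  0.15 -0.94] gap 0.0294
[-8.658, 0.302, 0.402, 0.0, 0.0, -0.001]
[-8.658, 0.294, 0.402, 0.0, 0.0, -0.001]
[-8.659, 0.285, 0.402, 0.0, 0.0, -0.001]
[-8.659, 0.277, 0.402, 0.0, 0.0, -0.001]
[-8.659, 0.268, 0.402, 0.0, 0.0, -0.001]
```

{"api": "drive_tool", "payload": {"series": [[[-8,0.4,0.3,0,0,0],[-11,0.4,0,0,0,0],[-11,0.3,0,0,0,0],[-9,0.3,0,0,0,0],[-4,0,0,0,0,0]]]}}

```text
time: 5.33
position: [0.6, 0.2161, 0.2428]
ee_rot: [0.075, 0.997, 0.0, 0.0]
wrist_force: [-0.7, 0.7, -1.1]
finger_gap: 0.0294
gripper_force: 59.3
```

{"api": "drive_tool", "payload": {"series": [[[0,0,0,0,0,0],[0,0,0,0,0,0]]]}}

```text
time: 5.5
position: [0.5982, 0.2165, 0.2428]
ee_rot: [0.075, 0.997, -0.0, -0.0]
wrist_force: [0.0, -0.6, 0.4]
finger_gap: 0.0293
gripper_force: 59.3
```

```bash
python3 plan.py 0.6014 0.2148 0.2415 -0.147 1;python3 - <<'E'
from h import *
a=snap('scene')
cv2.imwrite('pics/f.png',cv2.resize(a['frame'][195:265,180:270,::-1],(771,600),interpolation=cv2.INTER_CUBIC))
E
```

```text
t 5.5 p [0.5982 0.2165 0.2428] yaw -0.1498 z [-9.e-04  0.e+00 -1.e+00] F [ 0.01 -0.63  0.44] gap 0.0293
[-3.399, -1.169, 1.31, 0.0, 0.0, -0.003]
```

View pics/f.png

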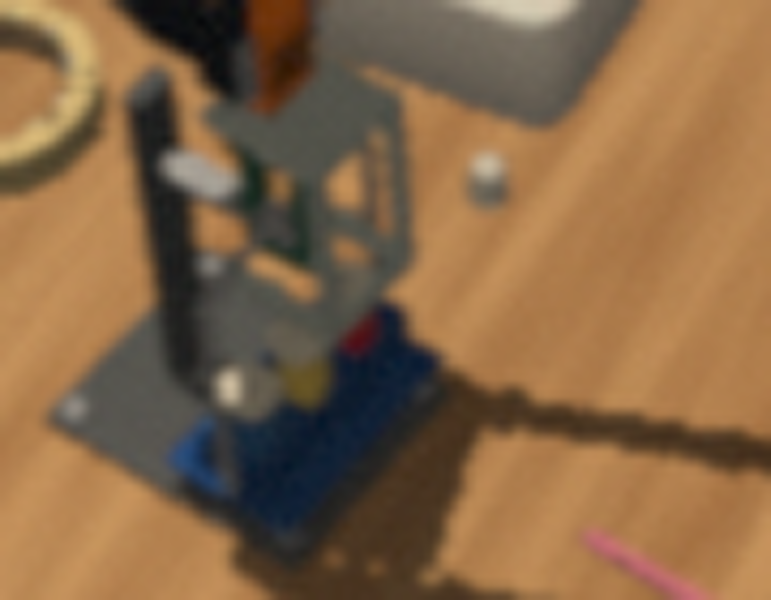

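The crop shows the fork around the bracket: tines under the wire, uprights straddling the tongue, top plate above the bracket. Next I nudge it forward 2 mm and raise.

{"api": "drive_tool", "payload": {"series": [[[-2,0,-2,0,0,0],[0,0,-4,0,0,0],[0,0,-4,0,0,0],[0,0,-4,0,0,0],[0,0,-2,0,0,0]]]}}

```text
time: 5.97
position: [0.6003, 0.2162, 0.2597]
ee_rot: [0.075, 0.997, 0.0, 0.0]
wrist_force: [-1.2, -0.2, -3.5]
finger_gap: 0.0295
gripper_force: 59.4
```

{"api": "drive_tool", "payload": {"series": [[[0,0,-4,0,0,0],[0,0,-5,0,0,0],[0,0,-5,0,0,0],[0,0,-5,0,0,0],[0,0,-4,0,0,0]]]}}

```text
time: 6.38
position: [0.6006, 0.2161, 0.2828]
ee_rot: [0.075, 0.997, 0.0, 0.0]
wrist_force: [-1.0, 0.0, -3.6]
finger_gap: 0.0295
gripper_force: 59.4
```

{"api": "drive_tool", "payload": {"series": [[[0,0,-1,0,0,0],[0,0,-1,0,0,0],[0,0,0,0,0,0],[0,0,0,0,0,0]]]}}

```text
time: 6.72
position: [0.6003, 0.2161, 0.2838]
ee_rot: [0.075, 0.997, -0.0, -0.0]
wrist_force: [0.3, 0.1, -4.0]
finger_gap: 0.0295
gripper_force: 59.4
```

{"api": "drive_tool", "payload": {"series": [[[0,0,-1,0,0,0],[0,0,-1,0,0,0],[0,0,-1,0,0,0],[0,0,0,0,0,0]]]}}

```text
time: 7.05
position: [0.6005, 0.2161, 0.2873]
ee_rot: [0.075, 0.997, 0.0, 0.0]
wrist_force: [0.9, -1.2, -4.3]
finger_gap: 0.0293
gripper_force: 59.4
```

{"api": "drive_tool", "payload": {"series": [[[0,0,-1,0,0,0],[0,0,-1,0,0,0],[0,0,0,0,0,0]]]}}

```text
time: 7.3
position: [0.6005, 0.2162, 0.2893]
ee_rot: [0.075, 0.997, 0.0, 0.0]
wrist_force: [1.3, 0.5, -3.7]
finger_gap: 0.0298
gripper_force: 59.4
```

{"api": "drive_tool", "payload": {"series": [[[0,0,-1,0,0,0],[0,0,-1,0,0,0],[0,0,0,0,0,0]]]}}

```text
time: 7.55
position: [0.6005, 0.2161, 0.2913]
ee_rot: [0.075, 0.997, 0.0, 0.0]
wrist_force: [0.7, 0.3, -2.9]
finger_gap: 0.0295
gripper_force: 59.4
```

{"api": "drive_tool", "payload": {"series": [[[0,0,-1,0,0,0],[0,0,-1,0,0,0],[0,0,0,0,0,0]]]}}

```text
time: 7.8
position: [0.6005, 0.2161, 0.2933]
ee_rot: [0.075, 0.997, 0.0, 0.0]
wrist_force: [0.3, 0.3, -3.8]
finger_gap: 0.0294
gripper_force: 59.4
```

{"api": "drive_tool", "payload": {"series": [[[0,0,-1,0,0,0],[0,0,-1,0,0,0],[0,0,0,0,0,0]]]}}

```text
time: 8.05
position: [0.6005, 0.2162, 0.2953]
ee_rot: [0.075, 0.997, 0.0, 0.0]
wrist_force: [-0.3, 0.7, -3.6]
finger_gap: 0.0298
gripper_force: 59.4
```

{"api": "drive_tool", "payload": {"series": [[[0,0,-1,0,0,0],[0,0,-1,0,0,0],[0,0,0,0,0,0]]]}}

```text
time: 8.3
position: [0.6005, 0.2161, 0.2973]
ee_rot: [0.075, 0.997, 0.0, 0.0]
wrist_force: [0.1, 0.4, -2.7]
finger_gap: 0.0291
gripper_force: 59.4
```

{"api": "drive_tool", "payload": {"series": [[[0,0,-1,0,0,0],[0,0,0,0,0,0]]]}}

```text
time: 8.47
position: [0.6005, 0.2161, 0.2982]
ee_rot: [0.075, 0.997, 0.0, 0.0]
wrist_force: [0.2, -0.2, -3.3]
finger_gap: 0.0295
gripper_force: 59.4
```

{"api": "drive_tool", "payload": {"series": [[[0,0,-1,0,0,0],[0,0,0,0,0,0]]]}}

```text
time: 8.63
position: [0.6005, 0.2161, 0.2992]
ee_rot: [0.075, 0.997, 0.0, 0.0]
wrist_force: [-0.8, 0.2, -3.5]
finger_gap: 0.0293
gripper_force: 59.4
```

{"api": "drive_tool", "payload": {"series": [[[0,0,-1,0,0,0],[0,0,0,0,0,0]]]}}

```text
time: 8.8
position: [0.6003, 0.2161, 0.2994]
ee_rot: [0.075, 0.997, -0.0, -0.0]
wrist_force: [-0.0, -0.2, -6.0]
finger_gap: 0.0295
gripper_force: 59.5
```

{"api": "drive_tool", "payload": {"series": [[[0,0,-1,0,0,0],[0,0,0,0,0,0]]]}}

```text
time: 8.97
position: [0.6002, 0.2161, 0.2997]
ee_rot: [0.075, 0.997, -0.0, -0.001]
wrist_force: [1.5, -0.1, -11.2]
finger_gap: 0.0295
gripper_force: 59.8
```

The wire touched the tongue at z≈0.2993. I lower it to mid-mouth, about 0.2963.

{"api": "drive_tool", "payload": {"series": [[[0,0,2,0,0,0],[0,0,2.5,0,0,0],[0,0,0,0,0,0],[0,0,0,0,0,0]]]}}

```text
time: 9.3
position: [0.6004, 0.2161, 0.2971]
ee_rot: [0.075, 0.997, 0.0, 0.0]
wrist_force: [-0.3, 0.4, -2.9]
finger_gap: 0.0298
gripper_force: 60.7
```

{"api": "drive_tool", "payload": {"series": [[[0,0,0.8,0,0,0],[2,0,0,0,0,0],[3,0,0,0,0,0],[3,0,0,0,0,0],[2,0,0,0,0,0]]]}}

```text
time: 9.72
position: [0.5899, 0.2177, 0.2959]
ee_rot: [0.075, 0.997, 0.0, -0.0]
wrist_force: [-0.4, -0.1, -3.4]
finger_gap: 0.0297
gripper_force: 60.8
```

{"api": "drive_tool", "payload": {"series": [[[2,0,0,0,0,0],[2,0,0,0,0,0],[2,0,0,0,0,0],[0,0,0,0,0,0]]]}}

```text
time: 10.05
position: [0.5841, 0.2186, 0.2958]
ee_rot: [0.075, 0.997, 0.0, -0.0]
wrist_force: [-0.1, -0.5, -2.9]
finger_gap: 0.0295
gripper_force: 60.7
```

```bash
python3 plan.py 0.54 0.225 0.2965 -0.149 4
```

```text
t 10.05 p [0.5841 0.2186 0.2958] yaw -0.1496 z [-2.e-04  2.e-04 -1.e+00] F [-0.1  -0.46 -2.86] gap 0.0295
[11.13, -0.064, -0.165, 0.0, 0.0, -0.0]
[11.13, -0.062, -0.165, 0.0, 0.0, -0.0]
[11.13, -0.06, -0.165, 0.0, 0.0, -0.0]
[11.13, -0.059, -0.165, 0.0, 0.0, -0.0]
```

{"api": "drive_tool", "payload": {"series": [[[3,0,-0.3,0,0,0],[4,0,0,0,0,0],[4,0,0,0,0,0],[4,0,0,0,0,0],[3,0,0,0,0,0]]]}}

```text
time: 10.47
position: [0.5661, 0.2213, 0.2961]
ee_rot: [0.075, 0.997, 0.0, -0.0]
wrist_force: [-0.7, -0.1, -3.4]
finger_gap: 0.0298
gripper_force: 60.7
```

{"api": "drive_tool", "payload": {"series": [[[3,0,0,0,0,0],[6,0,0,0,0,0],[8,0,0,0,0,0],[8,0,0,0,0,0],[8,0,0,0,0,0]]]}}

```text
time: 10.88
position: [0.5332, 0.2262, 0.2961]
ee_rot: [0.075, 0.997, 0.0, 0.0]
wrist_force: [1.0, -0.1, -4.0]
finger_gap: 0.0292
gripper_force: 60.7
```

{"api": "drive_tool", "payload": {"series": [[[8,0,0,0,0,0],[8,0,0,0,0,0],[8,0,0,0,0,0],[4,0,0,0,0,0],[0,0,0,0,0,0]]]}}

```text
time: 11.3
position: [0.5051, 0.2305, 0.2963]
ee_rot: [0.074, 0.997, 0.0, -0.0]
wrist_force: [-0.9, 0.1, -3.9]
finger_gap: 0.0295
gripper_force: 60.7
```

```bash
python3 - <<'E'
from h import *
a=snap('scene')
cv2.imwrite('pics/g.png',cv2.resize(a['frame'][185:285,170:300,::-1],(780,600),interpolation=cv2.INTER_CUBIC))
E
python3 plan.py 0.46 -0.239 0.2965 -0.149 14
```

```text
t 11.35 p [0.506  0.2304 0.2963] yaw -0.1493 z [ 4.e-04  1.e-04 -1.e+00] F [ 0.24 -0.48 -3.84] gap 0.0292
[-1.739, -33.646, -0.024, 0.0, 0.0, -0.0]
[-1.739, -33.646, -0.024, 0.0, 0.0, -0.0]
[-1.738, -33.646, -0.024, 0.0, 0.0, -0.0]
[-1.737, -33.646, -0.024, 0.0, 0.0, -0.0]
[-1.737, -33.646, -0.024, 0.0, 0.0, -0.0]
[-1.736, -33.646, -0.024, 0.0, 0.0, -0.0]
[-1.735, -33.646, -0.024, 0.0, 0.0, -0.0]
[-1.735, -33.646, -0.024, 0.0, 0.0, -0.0]
[-1.734, -33.646, -0.024, 0.0, 0.0, -0.0]
[-1.733, -33.646, -0.024, 0.0, 0.0, -0.0]
[-1.733, -33.646, -0.024, 0.0, 0.0, -0.0]
[-1.732, -33.646, -0.024, 0.0, 0.0, -0.0]
[-1.731, -33.646, -0.024, 0.0, 0.0, -0.0]
[-1.73, -33.646, -0.024, 0.0, 0.0, -0.0]
```

View pics/g.png

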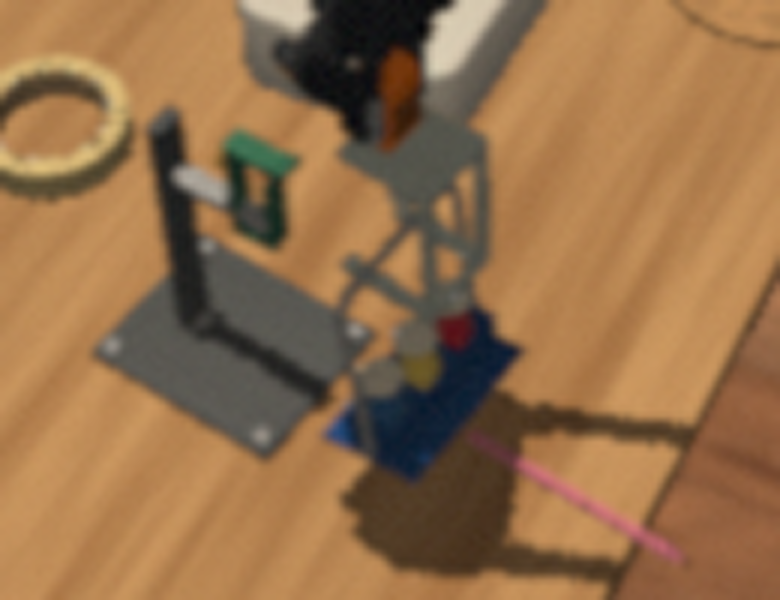

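The crop shows the caddy hanging free on the fork with all three spools in, clear of the hook. Its foot corners are at (412,480), (522,348) and (328,435). I compute the caddy's offset from the tool.

Run:
```python
from h import *
a=snap('scene')
u=(np.array([[412,478],[522,350],[328,433]])+.5)/6-.5+[170,185]
P=onz(a,u,.070);print(P)
q=P[0]-P[1];yaw=np.arctan2(-q[0],q[1]);f=np.array([np.cos(yaw),np.sin(yaw)])
c=(P[0]+P[1])[:2]/2+.032*f;print(yaw,np.linalg.norm(q),c,c-np.array([.506,.2304]),(P[1]+P[2])[:2]/2)
```

```text
[[0.46922458 0.28554657 0.07      ]
 [0.4522502  0.18261022 0.07      ]
 [0.5242945  0.27990061 0.07      ]]
-0.16343090888102743 0.10432651163175687 [0.49231099 0.22887186] [-0.01368901 -0.00152814] [0.48827235 0.23125542]
```

{"api": "drive_tool", "payload": {"series": [[[0,-8,0,0,0,0],[-1,-14,0,0,0,0],[-2,-20,0,0,0,0],[-2,-24,0,0,0,0],[-2,-26,0,0,0,0]]]}}

```text
time: 11.82
position: [0.4996, 0.1363, 0.2958]
ee_rot: [0.075, 0.997, -0.0, 0.0]
wrist_force: [-0.5, -0.8, -3.0]
finger_gap: 0.0297
gripper_force: 60.8
```

{"api": "drive_tool", "payload": {"series": [[[-2,-28,0,0,0,0],[-2,-28,0,0,0,0],[-2,-28,0,0,0,0],[-2,-28,0,0,0,0],[-2,-28,0,0,0,0]]]}}

```text
time: 12.23
position: [0.488, -0.0044, 0.2961]
ee_rot: [0.075, 0.997, -0.001, 0.0]
wrist_force: [-0.3, -0.6, -3.0]
finger_gap: 0.0298
gripper_force: 60.7
```

{"api": "drive_tool", "payload": {"series": [[[-2,-28,0,0,0,0],[-2,-28,0,0,0,0],[-2,-28,0,0,0,0],[-2,-26,0,0,0,0],[-2,-24,0,0,0,0]]]}}

```text
time: 12.65
position: [0.4773, -0.1387, 0.296]
ee_rot: [0.076, 0.997, -0.001, -0.0]
wrist_force: [1.1, -0.2, -3.0]
finger_gap: 0.0294
gripper_force: 60.8
```

{"api": "drive_tool", "payload": {"series": [[[-1,-20,0,0,0,0],[-1,-14,0,0,0,0],[0,-8,0,0,0,0],[0,0,0,0,0,0],[0,0,0,0,0,0]]]}}

```text
time: 13.07
position: [0.4738, -0.1776, 0.2959]
ee_rot: [0.076, 0.997, 0.001, -0.0]
wrist_force: [0.0, -0.9, -3.3]
finger_gap: 0.0296
gripper_force: 60.8
```

```bash
python3 plan.py 0.4608 -0.2388 0.2965 -0.149 2
```

```text
t 13.0667 p [ 0.4738 -0.1776  0.2959] yaw -0.1512 z [-2.0e-04  1.1e-03 -1.0e+00] F [ 0.   -0.93 -3.29] gap 0.0296
[1.813, -31.217, -0.335, 0.0, 0.0, -0.001]
[1.848, -31.215, -0.335, 0.0, 0.0, -0.001]
```

{"api": "drive_tool", "payload": {"series": [[[-0.5,-8,0,0,0,0],[-0.5,-16,0,0,0,0],[-1,-18,0,0,0,0],[-0.5,-13,0,0,0,0],[0,-6.7,0,0,0,0]]]}}

```text
time: 13.48
position: [0.4675, -0.2401, 0.2959]
ee_rot: [0.075, 0.997, -0.0, 0.0]
wrist_force: [0.8, -0.2, -3.7]
finger_gap: 0.0294
gripper_force: 60.7
```

{"api": "drive_tool", "payload": {"series": [[[0,0,0,0,0,0],[0,0,0,0,0,0],[0,0,0,0,0,0],[0,0,0,0,0,0],[0,0,0,0,0,0]]]}}

```text
time: 13.9
position: [0.4675, -0.2381, 0.296]
ee_rot: [0.074, 0.997, 0.0, -0.0]
wrist_force: [-0.6, -0.4, -4.0]
finger_gap: 0.0294
gripper_force: 60.7
```

```bash
python3 plan.py 0.467 -0.2388 0.2965 -0.149 1
python3 - <<'E'
from h import *
a=snap('scene');b=snap('top')
for n,s in(('sc',a),('top',b)):
    h=cv2.cvtColor(s['frame'],cv2.COLOR_RGB2HSV).astype(int)
    m=((h[...,0]>102)&(h[...,0]<125)&(h[...,1]>140)&(h[...,2]>30)).astype(np.uint8)
    k,l,st,ce=cv2.connectedComponentsWithStats(m)
    for i in range(1,k):
        if st[i,4]>15:print(n,st[i],ce[i])
A=cv2.resize(a['frame'][140:250,250:350,::-1],(500,550),interpolation=cv2.INTER_CUBIC)
B=cv2.resize(b['frame'][170:280,290:350,::-1],(300,550),interpolation=cv2.INTER_CUBIC)
cv2.imwrite('pics/k.png',np.hstack([A,B]))
E
```

```text
t 13.9 p [ 0.4675 -0.2381  0.296 ] yaw -0.1489 z [-1.e-04  5.e-04 -1.e+00] F [-0.62 -0.39 -4.04] gap 0.0294
[0.354, -0.779, -0.463, 0.0, 0.0, 0.0]
sc [297 157  16  19 114] [303.42105263 166.93859649]
sc [145 367  15  17 141] [152.03546099 373.24113475]
top [313 204   6   6  18] [314.88888889 206.22222222]
top [311 215  19  12 105] [318.2952381  221.19047619]
```

View pics/k.png

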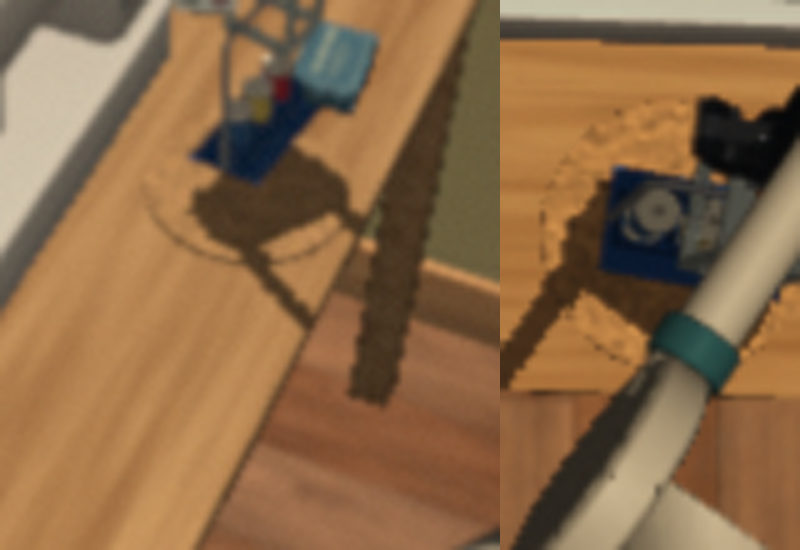

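The top crop shows the caddy over the mat with foot-plate corners at (113,165) and (102,272) in that crop. The scene crop shows them at (192,157) and (258,183).

Run:
```python
from h import *
a=snap('scene');b=snap('top')
pb=(np.array([[113,165],[102,272]])+.5)/5-.5+[290,170]
pa=(np.array([[192,157],[258,183]])+.5)/5-.5+[250,140]
for s,u in((a,pa),(b,pb)):
  for z in(.067,.071):
    P=onz(s,u,z)[:,:2];q=P[0]-P[1];yaw=np.arctan2(q[1],q[0]);m=P.mean(0)
    print(z,P.tolist(),yaw,np.linalg.norm(q),m+.054*np.array([np.sin(-.149),-np.cos(.149)]))
```

```text
0.067 [[0.4914773491234431, -0.19016217530013502], [0.4331605129006453, -0.18573181054427357]] -0.07582494365380546 0.05848488282374004 [ 0.45430267 -0.24134867]
0.071 [[0.4901185762094698, -0.18626282382770576], [0.4320082372123622, -0.18184814678897943]] -0.07582494365380633 0.05827779055279139 [ 0.45304715 -0.23745717]
0.067 [[0.49580546468054476, -0.18867274049354807], [0.4320670532044725, -0.18265605044489924]] -0.09411772019514662 0.06402175924351512 [ 0.45592    -0.23906608]
0.071 [[0.49535626484120376, -0.1880540452833509], [0.43184344891502646, -0.1820586506901212]] -0.09411772019514618 0.0637951608133486 [ 0.4555836  -0.23845803]
```

{"api": "drive_tool", "payload": {"series": [[[-3,0,5,0,0,0],[0,0,12,0,0,0],[0,0,15,0,0,0],[0,0,12,0,0,0],[0,0,6,0,0,0]]]}}

```text
time: 14.52
position: [0.4699, -0.2387, 0.244]
ee_rot: [0.075, 0.997, 0.001, -0.001]
wrist_force: [0.2, 0.6, -3.2]
finger_gap: 0.0293
gripper_force: 60.6
```

{"api": "drive_tool", "payload": {"series": [[[0,0,2,0,0,0],[0,0,1,0,0,0],[0,0,1,0,0,0],[0,0,1,0,0,0],[0,0,1,0,0,0]]]}}

```text
time: 14.93
position: [0.4709, -0.2396, 0.2406]
ee_rot: [0.075, 0.997, -0.0, 0.001]
wrist_force: [0.4, -0.4, -3.4]
finger_gap: 0.0293
gripper_force: 60.6
```

{"api": "drive_tool", "payload": {"series": [[[0,0,1,0,0,0],[0,0,1,0,0,0],[0,0,1,0,0,0],[0,0,1,0,0,0],[0,0,1,0,0,0]]]}}

```text
time: 15.35
position: [0.4704, -0.2393, 0.2351]
ee_rot: [0.075, 0.997, -0.0, -0.0]
wrist_force: [0.1, -0.5, -2.0]
finger_gap: 0.0296
gripper_force: 60.9
```

{"api": "drive_tool", "payload": {"series": [[[0,0,1,0,0,0],[0,0,1,0,0,0],[0,0,1,0,0,0],[0,0,0,0,0,0],[0,0,0,0,0,0]]]}}

```text
time: 15.77
position: [0.4705, -0.2394, 0.232]
ee_rot: [0.075, 0.997, -0.0, 0.0]
wrist_force: [-1.1, 0.1, -1.2]
finger_gap: 0.0293
gripper_force: 60.9
```

{"api": "drive_tool", "payload": {"series": [[[0,0,2,0,0,0],[0,0,3,0,0,0],[0,0,3,0,0,0],[0,0,2,0,0,0],[0,0,0,0,0,0]]]}}

```text
time: 16.18
position: [0.4703, -0.2391, 0.2213]
ee_rot: [0.075, 0.997, 0.0, -0.0]
wrist_force: [0.2, 0.3, -1.0]
finger_gap: 0.0292
gripper_force: 60.9
```

{"api": "drive_tool", "payload": {"series": [[[3,0,0,0,0,0],[5,0,0,0,0,0],[6,0,0,0,0,0],[7,0,0,0,0,0],[8,0,0,0,0,0]]]}}

```text
time: 16.6
position: [0.441, -0.2348, 0.2221]
ee_rot: [0.075, 0.997, -0.0, 0.0]
wrist_force: [0.4, 0.3, -0.7]
finger_gap: 0.03
gripper_force: 60.9
```

{"api": "drive_tool", "payload": {"series": [[[12,0,0,0,0,0],[15,0,0,0,0,0],[15,0,0,0,0,0],[12,0,0,0,0,0],[4,0,0,0,0,0]]]}}

```text
time: 17.02
position: [0.382, -0.2254, 0.2221]
ee_rot: [0.075, 0.997, 0.0, -0.001]
wrist_force: [0.2, -0.0, -1.4]
finger_gap: 0.0293
gripper_force: 61.0
```

```bash
python3 plan.py 0.44 0.064 0.222 -0.12 9
```

```text
t 17.0167 p [ 0.382  -0.2254  0.2221] yaw -0.1505 z [-1.1e-03  5.0e-04 -1.0e+00] F [ 0.18 -0.01 -1.42] gap 0.0293
[-1.552, 32.764, 0.016, 0.0, 0.0, -0.003]
[-1.663, 32.759, 0.015, 0.0, 0.0, -0.003]
[-1.774, 32.753, 0.015, 0.0, 0.0, -0.003]
[-1.886, 32.747, 0.015, 0.0, 0.0, -0.003]
[-1.997, 32.74, 0.015, 0.0, 0.0, -0.003]
[-2.108, 32.733, 0.015, 0.0, 0.0, -0.003]
[-2.219, 32.726, 0.015, 0.0, 0.0, -0.003]
[-2.33, 32.718, 0.015, 0.0, 0.0, -0.003]
[-2.441, 32.71, 0.015, 0.0, 0.0, -0.003]
```

{"api": "drive_tool", "payload": {"series": [[[0,15,0,0,0,0],[0,28,0,0,0,0],[0,34,0,0,0,0],[-4,34,0,0,0,0],[-6,34,0,0,0,0]]]}}

```text
time: 17.43
position: [0.4157, -0.0833, 0.2223]
ee_rot: [0.076, 0.997, 0.0, 0.0]
wrist_force: [0.8, -0.8, -0.3]
finger_gap: 0.0299
gripper_force: 60.9
```

{"api": "drive_tool", "payload": {"series": [[[-8,34,0,0,0,0],[-8,34,0,0,0,0],[-8,34,0,0,0,0],[-8,30,0,0,0,0],[-4,15,0,0,0,0]]]}}

```text
time: 17.85
position: [0.4749, 0.0588, 0.2223]
ee_rot: [0.074, 0.997, 0.001, 0.001]
wrist_force: [-0.5, -0.1, -1.1]
finger_gap: 0.0294
gripper_force: 61.1
```

{"api": "drive_tool", "payload": {"series": [[[-6,0,8,0,0,0],[-6,0,15,0,0,0],[-4,0,20,0,0,0],[0,0,15,0,0,0],[0,0,8,0,0,0]]]}}

```text
time: 18.27
position: [0.4882, 0.0522, 0.1538]
ee_rot: [0.075, 0.997, -0.0, -0.002]
wrist_force: [-0.0, -0.2, -1.0]
finger_gap: 0.0296
gripper_force: 61.0
```

```bash
python3 plan.py 0.485 0.064 0.112 -0.14 4
```

```text
t 18.2667 p [0.4882 0.0522 0.1538] yaw -0.1504 z [-3.4e-03 -4.0e-04 -1.0e+00] F [-0.02 -0.18 -0.95] gap 0.0296
[1.195, 2.811, 10.439, 0.0, 0.0, -0.003]
[1.187, 2.814, 10.439, 0.0, 0.0, -0.003]
[1.18, 2.817, 10.439, 0.0, 0.0, -0.003]
[1.173, 2.821, 10.439, 0.0, 0.0, -0.003]
```

{"api": "drive_tool", "payload": {"series": [[[0,0,10,0,0,0],[0,0,12,0,0,0],[0,0,10,0,0,0],[0,0,4,0,0,0],[0,0,2,0,0,0]]]}}

```text
time: 18.68
position: [0.489, 0.0529, 0.1174]
ee_rot: [0.075, 0.997, -0.0, -0.0]
wrist_force: [-0.9, -0.6, -0.7]
finger_gap: 0.0294
gripper_force: 61.0
```

{"api": "drive_tool", "payload": {"series": [[[0,0,1.5,0,0,0],[0,0,1.5,0,0,0],[0,0,1,0,0,0],[0,0,0,0,0,0],[0,0,0,0,0,0]]]}}

```text
time: 19.1
position: [0.4896, 0.0532, 0.1143]
ee_rot: [0.075, 0.997, 0.0, 0.0]
wrist_force: [0.4, -0.8, -1.5]
finger_gap: 0.0297
gripper_force: 61.0
```

{"api": "drive_tool", "payload": {"series": [[[0,0,1,0,0,0],[0,0,1,0,0,0],[0,0,1,0,0,0],[0,0,0,0,0,0]]]}}

```text
time: 19.43
position: [0.4892, 0.0532, 0.1108]
ee_rot: [0.075, 0.997, 0.0, -0.0]
wrist_force: [0.3, 0.6, -0.5]
finger_gap: 0.0295
gripper_force: 61.0
```

{"api": "drive_tool", "payload": {"series": [[[0,0,1,0,0,0],[0,0,1,0,0,0],[0,0,0,0,0,0],[0,0,0,0,0,0]]]}}

```text
time: 19.77
position: [0.4898, 0.0533, 0.1101]
ee_rot: [0.075, 0.997, 0.0, 0.001]
wrist_force: [-0.9, 0.7, 6.9]
finger_gap: 0.0294
gripper_force: 62.0
```

{"api": "drive_tool", "payload": {"series": [[[0,0,-0.8,0,0,0],[0,0,0,0,0,0]]]}}

```text
time: 19.93
position: [0.4897, 0.0532, 0.1102]
ee_rot: [0.075, 0.997, 0.0, 0.001]
wrist_force: [-0.3, 0.9, 2.8]
finger_gap: 0.0295
gripper_force: 61.5
```

{"api": "drive_tool", "payload": {"series": [[[0,0,0,0,0,0],[0,0,0,0,0,0],[0,0,0,0,0,0],[0,0,0,0,0,0],[0,0,0,0,0,0]]], "claw": 1}}

```text
time: 20.35
position: [0.4893, 0.0532, 0.1097]
ee_rot: [0.075, 0.997, 0.0, -0.0]
wrist_force: [-0.3, -0.8, 0.6]
finger_gap: 0.0852
gripper_force: 0.0
```

{"api": "drive_tool", "payload": {"series": [[[0,0,-8,0,0,0],[0,0,-20,0,0,0],[0,0,-30,0,0,0],[0,0,-30,0,0,0],[0,0,-30,0,0,0]]]}}

```text
time: 20.77
position: [0.489, 0.0532, 0.2295]
ee_rot: [0.075, 0.997, 0.0, -0.0]
wrist_force: [1.1, -0.2, -0.6]
finger_gap: 0.0856
gripper_force: 0.0
```

{"api": "drive_tool", "payload": {"series": [[[0,35,-10,0,0,0],[0,35,0,0,0,0],[0,35,0,0,0,0],[0,35,0,0,0,0],[0,35,0,0,0,0]]]}}

```text
time: 21.18
position: [0.5155, 0.2278, 0.2388]
ee_rot: [0.075, 0.997, 0.0, 0.001]
wrist_force: [1.3, -1.3, 0.8]
finger_gap: 0.0852
gripper_force: 0.0
```

{"api": "drive_tool", "payload": {"series": [[[10,35,0,0,0,0],[10,35,0,0,0,0],[10,20,0,0,0,0],[0,0,0,0,0,0],[0,0,0,0,0,0]]]}}

```text
time: 21.6
position: [0.4987, 0.3207, 0.238]
ee_rot: [0.073, 0.997, -0.0, 0.0]
wrist_force: [0.1, -0.5, 0.6]
finger_gap: 0.0851
gripper_force: 0.0
```

Run:
```python
from h import *
o=telemetry.get_obs();print(o['position'],o['finger_gap'])
np.set_printoptions(precision=4,suppress=True)
b=snap('top','fin.png');h=cv2.cvtColor(b['frame'],cv2.COLOR_RGB2HSV).astype(int);H,S,V=h[...,0],h[...,1],h[...,2]
def comps(m,n,z,mn):
    k,l,st,ce=cv2.connectedComponentsWithStats(m.astype(np.uint8))
    for i in range(1,k):
        if st[i,4]>mn:
            pts=np.argwhere(l==i)[:,::-1];r=cv2.minAreaRect(pts.astype(np.float32))
            print(n,st[i],onz(b,[r[0]],z)[0],r[1:],'corners',onz(b,cv2.boxPoints(r),z)[:,:2].tolist())
comps((H>4)&(H<16)&(S>225)&(V>150),'orange',.146,15)
m=((H>102)&(H<125)&(S>140)&(V>30));m[:,:280]=0;m[:,345:]=0
comps(cv2.morphologyEx(m.astype(np.uint8),cv2.MORPH_CLOSE,np.ones((9,9))),'blue',.009,30)
# white-ish fork plate & spools
w=(S<50)&(V>120);q=w.copy();q[:190]=0;q[:,:200]=0;q[:,260:]=0;q[235:]=0;comps(q,'plate',.1,20)
w[:180]=0;w[245:]=0;w[:,:300]=0;w[:,350:]=0;comps(w,'spool tops',.057,5)
```

```text
[0.49870976 0.32065081 0.23804807] 0.0851075959592307
orange [225 196  10   9  30] [0.4872 0.0526 0.146 ] ((8.0, 9.0), 90.0) corners [[0.4979406897402321, 0.06548737952935503], [0.4987111580577379, 0.04060343769538411], [0.47649005247233245, 0.039752079056327314], [0.47572615415608743, 0.06455767486807135]]
blue [308 204  35  24 448] [ 0.4622 -0.2389  0.009 ] ((33.37299346923828, 19.234682083129883), 9.462321281433105) corners [[0.4395855393963148, -0.1826847163272177], [0.4991059896615291, -0.19202981466133492], [0.4849136126983036, -0.2956671577417895], [0.4254718848768959, -0.28553813868996275]]
plate [219 196  22  22 245] [0.4727 0.0546 0.1   ] ((19.023265838623047, 19.023265838623047), 11.309932708740234) corners [[0.4502606738136401, 0.0858213268884024], [0.504444970970066, 0.07744303157401909], [0.49527159667083076, 0.023211355035444498], [0.44121211988539044, 0.03197766785910574]]
spool tops [315 210  35   7  92] [ 0.4661 -0.2499  0.057 ] ((34.223968505859375, 3.9597983360290527), 8.130102157592773) corners [[0.46598056445857944, -0.19803242322079828], [0.47779705820850277, -0.19963685968719896], [0.46620997505496625, -0.30186706480439857], [0.45440060679269734, -0.3001014798217488]]
spool tops [315 215   6   3  13] [ 0.4571 -0.2064  0.057 ] ((5.0, 2.0), 0.0) corners [[0.45391422138200344, -0.19895749014201866], [0.4598952081308572, -0.19891590708510015], [0.4603299116286127, -0.21393703810283218], [0.454346386174228, -0.2139670917818077]]
spool tops [337 219   4   2   7] [ 0.4485 -0.2696  0.057 ] ((1.0, 3.0), 90.0) corners [[0.4498238774801676, -0.26510121731205794], [0.45007875723618146, -0.27413859317590594], [0.44708929886140525, -0.27413101781001437], [0.4468352934810743, -0.26509709619298244]]
```

```bash
python3 -c "
from station import workorder
print(workorder.sign_off())"
```

```text
the job is handed in; nothing more can be done
None
```

I've handed the job in: the caddy stands on the cork mat about 2 mm from its centre by the last top-camera measurement, and the fork stands released and upright on the bare desk; I didn't separately check that all three spools were still in after set-down or re-measure the bystanders, and the hand-in returned no verdict.

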